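Run a fingertip down the roller track to check that every roller turns

TASK

Before the waiting sleeve is sent down the roller track, check that the rollers are free: run a fingertip lightly along the tops of the rollers, from the one next to the sleeve to the one next to the end stop, so that each of the five in its turn is rolled round towards the stop by a tenth of a turn or more. Only touch the rollers, leaving them seated in their slots, and leave the sleeve and everything else on the bench where it stands.

Things in the scene. Friction and masses are not known exactly. Their poses are not given: they have to be found in the camera images.
- track: bench-top gravity roller track, fixed to the bench: two grey slotted steel side rails 444 mm long, 167 mm apart over their webs (205 mm over the bottom flanges), tops 82 mm above the bench, with five steel rollers lying crosswise between them in a row and a flat steel end plate (top 86 mm above the bench) at each end. Origin on the bench under the middle of the track (under the middle roller); y runs along the row of rollers, x lies along the rollers, z up
- end_stop: end stop: low upright steel plate across one end plate of the track, 150 mm wide, 46 mm tall (its top is 38 mm above the tops of the rollers), with two round rubber buffers; fixed. Origin in the middle of its foot, on the track's centre line, 73 mm beyond the axis of the roller nearest to it. It may be at either end of the track; parts roll towards it
- axle1: hexagon axle of roller 1, 11 mm across flats, 192 mm long, dropped loosely into a 12.5 mm wide open slot in the top of each rail (it can be lifted out). Origin at the middle of the roller, on its axis, 75 mm above the bench and 19 mm below the top of the roller; x along the axle. Roller 1 is at the track's -y end, roller 5 at its +y end; the axles are 56 mm apart along the track
- axle2: hexagon axle of roller 2, 11 mm across flats, 192 mm long, dropped loosely into a 12.5 mm wide open slot in the top of each rail (it can be lifted out). Origin at the middle of the roller, on its axis, 75 mm above the bench and 19 mm below the top of the roller; x along the axle. Stands at -56 mm along the track's y
- axle3: hexagon axle of roller 3, 11 mm across flats, 192 mm long, dropped loosely into a 12.5 mm wide open slot in the top of each rail (it can be lifted out). Origin at the middle of the roller, on its axis, 75 mm above the bench and 19 mm below the top of the roller; x along the axle. Stands at +0 mm along the track's y
- axle4: hexagon axle of roller 4, 11 mm across flats, 192 mm long, dropped loosely into a 12.5 mm wide open slot in the top of each rail (it can be lifted out). Origin at the middle of the roller, on its axis, 75 mm above the bench and 19 mm below the top of the roller; x along the axle. Stands at +56 mm along the track's y
- axle5: hexagon axle of roller 5, 11 mm across flats, 192 mm long, dropped loosely into a 12.5 mm wide open slot in the top of each rail (it can be lifted out). Origin at the middle of the roller, on its axis, 75 mm above the bench and 19 mm below the top of the roller; x along the axle. Stands at +112 mm along the track's y
- roller1 (a joint): turn of roller 1, rad, 0 at the start; grows as its top moves towards the track's +y, falls towards -y. Steel tube 38 mm diameter, 150 mm long, with a dark weld seam, top 94 mm above the bench. It spins on its axle with slight drag (0.003 N m) and soon stops. It is rigid: come down on it slowly (15 mm/s). A fingertip dragged over the top turns it by friction: 9.5 mm of drag is 0.5 rad
- roller2 (a joint): turn of roller 2, rad, 0 at the start; grows as its top moves towards the track's +y, falls towards -y. Steel tube 38 mm diameter, 150 mm long, with a dark weld seam, top 94 mm above the bench. It spins on its axle with slight drag (0.003 N m) and soon stops. It is rigid: come down on it slowly (15 mm/s). A fingertip dragged over the top turns it by friction: 9.5 mm of drag is 0.5 rad
- roller3 (a joint): turn of roller 3, rad, 0 at the start; grows as its top moves towards the track's +y, falls towards -y. Steel tube 38 mm diameter, 150 mm long, with a dark weld seam, top 94 mm above the bench. It spins on its axle with slight drag (0.003 N m) and soon stops. It is rigid: come down on it slowly (15 mm/s). A fingertip dragged over the top turns it by friction: 9.5 mm of drag is 0.5 rad
- roller4 (a joint): turn of roller 4, rad, 0 at the start; grows as its top moves towards the track's +y, falls towards -y. Steel tube 38 mm diameter, 150 mm long, with a dark weld seam, top 94 mm above the bench. It spins on its axle with slight drag (0.003 N m) and soon stops. It is rigid: come down on it slowly (15 mm/s). A fingertip dragged over the top turns it by friction: 9.5 mm of drag is 0.5 rad
- roller5 (a joint): turn of roller 5, rad, 0 at the start; grows as its top moves towards the track's +y, falls towards -y. Steel tube 38 mm diameter, 150 mm long, with a dark weld seam, top 94 mm above the bench. It spins on its axle with slight drag (0.003 N m) and soon stops. It is rigid: come down on it slowly (15 mm/s). A fingertip dragged over the top turns it by friction: 9.5 mm of drag is 0.5 rad
- waiting_sleeve: short plain steel sleeve, 46 mm outside diameter, 32 mm bore, 45 mm tall, standing upright on the track's other end plate (the loading end); not fixed; its top is 37 mm above the tops of the rollers; origin at the centre of its underside; to be left alone
- tall_sleeve_a: steel sleeve standing on the bench beside the far rail, 60 mm diameter, 46 mm bore, 80 mm tall; origin at the centre of its underside; to be left alone
- tall_sleeve_b: second such sleeve, same size, also beside the far rail; to be left alone
- flange_ring_a: flat steel ring lying on the bench beside the near rail, 80 mm diameter, 34 mm hole, 12 mm thick; origin at the centre of its underside; to be left alone
- flange_ring_b: second such ring, same size, also beside the near rail; to be left alone
- bearing: small steel bearing ring lying on the bench beside the far rail, 42 mm diameter, 20 mm hole, 12 mm thick; origin at the centre of its underside; to be left alone
- spanner: steel spanner 190 mm long, about 10 mm thick, lying on the bench to the robot's left of the track; origin near its middle, x along it; to be left alone
- oil_can: grey can 52 mm diameter, 110 mm tall, standing on the bench to the robot's right of the track; origin at the centre of its underside; to be left alone
There are look-alikes about, which are no part of the job. What is shaped like the axle5 but orange or pink is not meant.

How it is judged (in metres and radians):
On the way, in this order (a step that is already met when the one before it is completed fails the run):
1. roller no. 1, counted from the waiting sleeve's end, has been turned at least 0.5 rad towards the end stop (((y of end_stop in the frame of track above 0.1 m and value of joint roller1 above 0.5 rad) or (y of end_stop in the frame of track below -0.1 m and value of joint roller5 below -0.5 rad))).
2. roller no. 2, counted from the waiting sleeve's end, has been turned at least 0.5 rad towards the end stop (((y of end_stop in the frame of track above 0.1 m and value of joint roller2 above 0.5 rad) or (y of end_stop in the frame of track below -0.1 m and value of joint roller4 below -0.5 rad))).
3. roller no. 3, counted from the waiting sleeve's end, has been turned at least 0.5 rad towards the end stop (((y of end_stop in the frame of track above 0.1 m and value of joint roller3 above 0.5 rad) or (y of end_stop in the frame of track below -0.1 m and value of joint roller3 below -0.5 rad))).
4. roller no. 4, counted from the waiting sleeve's end, has been turned at least 0.5 rad towards the end stop (((y of end_stop in the frame of track above 0.1 m and value of joint roller4 above 0.5 rad) or (y of end_stop in the frame of track below -0.1 m and value of joint roller2 below -0.5 rad))).
5. roller no. 5, counted from the waiting sleeve's end, has been turned at least 0.5 rad towards the end stop (((y of end_stop in the frame of track above 0.1 m and value of joint roller5 above 0.5 rad) or (y of end_stop in the frame of track below -0.1 m and value of joint roller1 below -0.5 rad))).
At the end, for the whole second after the job is handed in: all five rollers stand turned at least 0.4 rad towards the end stop from where they began and are still, every axle is within 7 mm of where it was in its slots, and every other loose thing is within 20 mm of where it stood (((y of end_stop in the frame of track above 0.1 m and value of joint roller1 above 0.4 rad) or (y of end_stop in the frame of track below -0.1 m and value of joint roller1 below -0.4 rad)) and ((y of end_stop in the frame of track above 0.1 m and value of joint roller2 above 0.4 rad) or (y of end_stop in the frame of track below -0.1 m and value of joint roller2 below -0.4 rad)) and ((y of end_stop in the frame of track above 0.1 m and value of joint roller3 above 0.4 rad) or (y of end_stop in the frame of track below -0.1 m and value of joint roller3 below -0.4 rad)) and ((y of end_stop in the frame of track above 0.1 m and value of joint roller4 above 0.4 rad) or (y of end_stop in the frame of track below -0.1 m and value of joint roller4 below -0.4 rad)) and ((y of end_stop in the frame of track above 0.1 m and value of joint roller5 above 0.4 rad) or (y of end_stop in the frame of track below -0.1 m and value of joint roller5 below -0.4 rad)) and velocity of joint roller1 between -0.3 and 0.3 rad/s and velocity of joint roller2 between -0.3 and 0.3 rad/s and velocity of joint roller3 between -0.3 and 0.3 rad/s and velocity of joint roller4 between -0.3 and 0.3 rad/s and velocity of joint roller5 between -0.3 and 0.3 rad/s and distance of each of axle1, axle2, axle3, axle4, axle5 from where it was at the start of the episode below 0.007 m and distance of each of waiting_sleeve, tall_sleeve_a, tall_sleeve_b, flange_ring_a, flange_ring_b, bearing, spanner, oil_can from where it was at the start of the episode below 0.02 m); the robot touches nothing.
It fails at once if a roller is lifted or pushed out of its slots (axle moved over 10 mm) (distance of any of axle1, axle2, axle3, axle4, axle5 from where it was at the start of the episode above 0.01 m).
It fails at once if the fingers bear on a roller with more than 50 N (contact force between the fingers and axle1 above 50 N or contact force between the fingers and axle2 above 50 N or contact force between the fingers and axle3 above 50 N or contact force between the fingers and axle4 above 50 N or contact force between the fingers and axle5 above 50 N).
It fails at once if the waiting sleeve or another loose thing is moved over 20 mm (distance of any of waiting_sleeve, tall_sleeve_a, tall_sleeve_b, flange_ring_a, flange_ring_b, bearing, spanner, oil_can from where it was at the start of the episode above 0.02 m).
It also fails if it takes over 42 s, if anything falls off the work surface, if the arm or the gripper's body presses on something with over 40 N, if the wrist force passes 120 N, or if a joint passes its speed limit or range.

ROBOT

A 6-joint arm with a two-finger parallel gripper is mounted at the origin on the work surface. World frame = base frame: x ahead of the robot, y to its left, z up, the work surface at z = 0. Lengths are in m, angles in degrees, forces in N, time in s.
With the tool pointing down it reaches from about 0.3 to 0.75 m from the base axis. Payload 8.5 kg.
Tool frame: the origin (TCP) lies at the very end of the fingers, on their centre line; the grasp point (between the pads) lies 19 mm behind it (env.pinch_z is the distance from the TCP to the grasp point, in m); z points along the fingers, y is the line along which they close (so a half turn about z gives the same grasp; the last joint's range is limited). The gripper opens to 85 mm and grips with 20 to 120 N. Pads are 22 mm wide; open, the fingers measure 114 mm over their backs; the gripper's body (76 mm by 85 mm) begins 54 mm behind the grasp point. The pads swing forward as they close: fully open they stand 13 mm farther back than shut.
Start: joints at [-89.513, 21.807, 74.336, -0, 83.858, -12.336], TCP at [0.122, -0.536, 0.231] pointing down, gripper open.
Joint ranges: [-178.18, 178.18], [-50.72, 133.34], [12.68, 142.11], [-81.47, 261.47], [9.98, 163.14], [-165.26, 165.26]. Speed limits (degrees/s): [136.94, 136.94, 180, 180, 180, 180].

INTERFACE

Orientations are given as a 3x3 rotation matrix whose columns are the frame's x, y, z axes.
In Python, from rig import env, viewer gives the robot as it stands.
- The arm moves only by the tool drive_tool, never from a script. Its argument "series" is a list of rows, each a list of 3 entries, a list of its own where there are three numbers: the shift along the tool's x, y, z in m, then the turn about the tool's z in degrees, then the finger opening in m, from 0 to 0.0854. A call has 1 to 20 rows; each row is the pose to reach, as a shift and turn from the pose commanded when the call began, along the tool's axes at that moment; what a row does not reach only later rows make up. A row lasts 1/10 s, in which the tool goes at most 50 mm and 8.59 degrees, less where a joint would pass 70% of its speed; a pose out of reach is approached as far as the arm can. A call with a gripper value outside its range is refused whole. The fingers move at their own pace and stop on an object; "newtons" is the grip in N (left out, the last holds). Time passes only in rows, so rows that repeat a pose let the fingers close. It gives the time, the measured TCP pose, the force, the opening and the grip force at its end, in the units of the state.
- env.observe(): the state, without advancing time (a new reading comes with each control period).
- viewer.get_image(name): name is "scene" or "side" or "wrist"; returns a dict with "img" (420x560x3 uint8, red, green, blue), "depth" (420x560 float32, m along the optical axis (not along the pixel's ray), 0 where there is no reading), "camera_matrix" (3x3 intrinsics, pixels), "distortion" ([k1, k2, p1, p2, k3] as OpenCV has them; the pictures are not rectified), "rvec" (rotation vector, rad) and "tvec" (3), from world to camera coordinates, as OpenCV has them. Camera axes: x right, y down, z forward; pixel columns grow to the right and rows downward; lengths in m; the calibration is good to about 2 mm. A picture is of the moment at which its call begins.
- env.close_job(): hands the job in; it is judged then, once.
The state is a dict: "time_s": time; "q": joint angles; "qvel": joint speeds; "joint_efforts": joint torques, N m; "position": TCP position; "tool_rot": TCP orientation; "ft_force": force on the tool from outside, world axes, zero at the start; "wrist_torque": the same for the moment, N m; "grip_width": finger opening in m; "gripper_force": force on a finger pad.
Only numpy, scipy, OpenCV 4.12 (cv2) and the standard library are available. Lean on these libraries where they do the work, as an engineer would, in place of code of your own. Each camera call takes 0.05 s, during which the arm holds its last target. There are 200 camera calls.

## Working session

There is one attempt and no reset: what is moved stays moved. The work goes in short steps, Python scripts to look and compute and a tool call to move; the robot and the scene stay as the last step left them, time stands still between calls to the robot, and variables do not carry over. Pictures are saved under pics/ and viewed, at most 10 in all, crops included, and the job is handed in when it is done.

Besides the shell and the picture viewer there is one more tool, called after ">>>" in YAML: its name, and indented under it one key for each argument. drive_tool: Moves the arm, as the interface text tells. Its arguments: {"type":"object","properties":{"series":{"type":"array"},"newtons":{"type":"number"}},"required":["series"]}

```bash
mkdir -p pics; cat > h.py <<'E'
import numpy as np, cv2
from rig import env, viewer
def cam(n):
    d=viewer.get_image(n); cv2.imwrite
    return d
def world(d,u,v):
    K=np.array(d["camera_matrix"]);R,_=cv2.Rodrigues(np.array(d["rvec"],float));t=np.array(d["tvec"],float).ravel()
    p=cv2.undistortPoints(np.array([[[u,v]]],float),K,np.array(d["distortion"],float)).ravel()
    return R,t,np.array([p[0],p[1],1])
def plane(d,u,v,z):
    R,t,r=world(d,u,v);c=-R.T@t;w=R.T@r
    return c+w*(z-c[2])/w[2]
def dep(d,u,v):
    R,t,r=world(d,u,v);return R.T@(r*d["depth"][int(v),int(u)]-t)
E
python3 - <<'E'
from h import *
import pickle
o=env.observe();print({k:np.round(o[k],4).tolist() for k in("time_s","position","tool_rot","ft_force","grip_width")})
D={n:viewer.get_image(n) for n in("scene","side")}
pickle.dump(D,open("d.pkl","wb"))
for n in D: cv2.imwrite(f"pics/{n}0.png",D[n]["img"][:,:,::-1])
E
```

```text
{'time_s': 0.0, 'position': [0.122, -0.536, 0.2307], 'tool_rot': [[0.9751, 0.2219, -0.0], [0.2219, -0.9751, 0.0015], [0.0003, -0.0015, -1.0]], 'ft_force': [-0.4487, 0.8213, -0.3088], 'grip_width': 0.0856}
```

View pics/scene0.png

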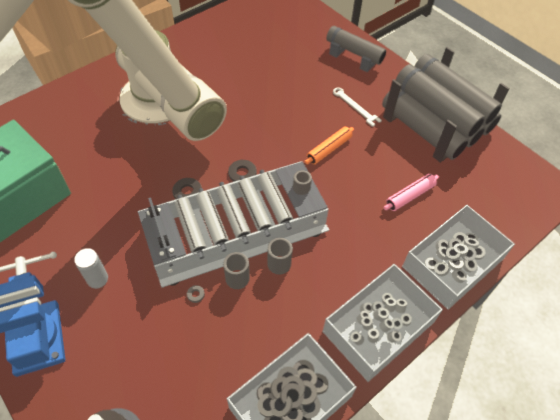

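View pics/side0.png

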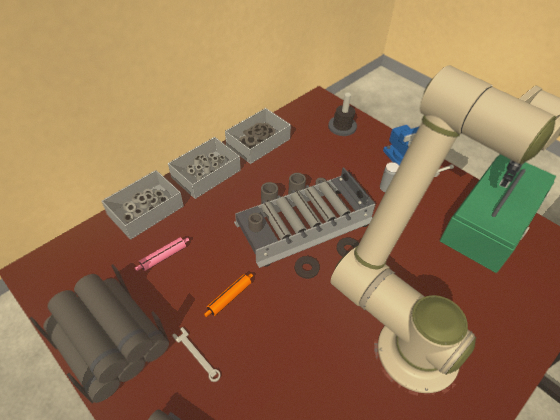

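The scene view shows the sleeve at about (302,182) on the robot's left, the stop at about (155,230) on the right, and five rollers between them. The side view agrees. Next, a height map from the depth, with a crop for roller pixels.

```bash
python3 - <<'E'
from h import *
import pickle
D=pickle.load(open("d.pkl","rb"))
c=D["scene"]["img"][155:290,130:335,::-1]
cv2.imwrite("pics/c1.png",cv2.resize(c,None,fx=3.9,fy=3.9,interpolation=cv2.INTER_CUBIC))
# points from depth, both cameras
for n in D:
    d=D[n];v,u=np.mgrid[0:420,0:560];K=d["camera_matrix"]
    R,_=cv2.Rodrigues(np.array(d["rvec"],float));t=np.array(d["tvec"],float).ravel()
    p=cv2.undistortPoints(np.stack([u,v],-1).reshape(-1,1,2).astype(float),np.array(K),np.array(d["distortion"],float)).reshape(-1,2)
    z=d["depth"].ravel();P=(np.c_[p,np.ones(len(p))]*z[:,None]-t)@R
    ok=(z>0)&(P[:,0]>.25)&(P[:,0]<.8)&(abs(P[:,1])<.45)
    m=np.zeros(z.size,np.uint8);m[ok&(P[:,2]>.07)&(P[:,2]<.1)]=255
    N,L,S,C=cv2.connectedComponentsWithStats(m.reshape(420,560))
    for i in range(1,N):
        if S[i,4]>60:
            Q=P[L.ravel()==i];r=cv2.minAreaRect((Q[:,:2]*1000).astype(np.float32))
            print(n,S[i],np.round(r[0]),np.round(r[1]),round(r[2],1),np.round(np.percentile(Q[:,2],[2,50,98]),4))
E
```

```text
scene [188 119  37  22 138] [293.  -0.] [120.  19.] 89.4 [0.0709 0.0859 0.0994]
scene [ 138  161  191  109 8124] [541. -99.] [447. 196.] 72.9 [0.0733 0.0885 0.0976]
scene [268 238  25  24 267] [697. -77.] [57. 60.] 51.1 [0.0707 0.0797 0.0854]
scene [224 252  25  25 265] [ 664. -183.] [56. 61.] 52.8 [0.071  0.08   0.0841]
scene [ 92 256   9  17  79] [ 468. -436.] [ 8. 33.] 39.7 [0.0707 0.0858 0.0994]
side [383 169  13  11  71] [ 451. -429.] [44. 23.] 7.9 [0.0707 0.0883 0.0995]
side [289 173  17  14 104] [ 664. -181.] [58. 64.] 63.9 [0.0707 0.0771 0.084 ]
side [ 235  175  140   78 4134] [543. -98.] [445. 201.] 73.6 [0.072  0.0858 0.0959]
side [261 182  17  14 112] [696. -75.] [56. 62.] 47.5 [0.071  0.0769 0.0834]
```

View pics/c1.png

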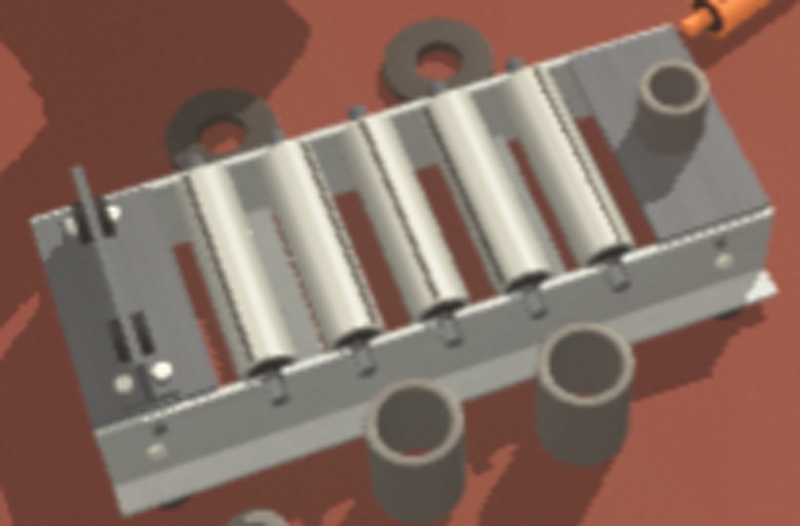

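The crop shows the rollers in order from the sleeve (right) to the stop (left), with nothing lying on them. The track centre is about (0.542,-0.098), with its axis at 73° and the sleeve at the +y end. I'll go above roller 1, fingers shut, with tool x along the track.

>>> drive_tool:
  series:
    - [[0.015, -0.012, 0], -4, 0]
    - [[0.045, -0.035, 0], -8, 0]
    - [[0.08, -0.062, 0], -12, 0]
    - [[0.118, -0.091, 0], -16, 0]
    - [[0.156, -0.12, 0], -20, 0]
    - [[0.194, -0.15, 0], -24, 0]
    - [[0.232, -0.179, 0], -28, 0]
    - [[0.27, -0.208, 0], -32, 0]
    - [[0.308, -0.238, 0.005], -36, 0]
    - [[0.346, -0.267, 0.01], -40, 0]
    - [[0.384, -0.297, 0.016], -44, 0]
    - [[0.422, -0.326, 0.022], -48, 0]
    - [[0.46, -0.355, 0.028], -52, 0]
    - [[0.497, -0.384, 0.034], -56, 0]
    - [[0.53, -0.409, 0.04], -60, 0]
    - [[0.552, -0.426, 0.046], -60, 0]
    - [[0.566, -0.437, 0.051], -60, 0]
    - [[0.566, -0.437, 0.051], -60, 0]
    - [[0.566, -0.437, 0.051], -60, 0]

```text
time_s: 2.0
position: [0.5766, 0.0149, 0.1802]
tool_rot: [[0.296, 0.955, -0.001], [0.955, -0.296, -0.0], [-0.0, -0.001, -1.0]]
ft_force: [0.2, 0.2, 0.7]
grip_width: 0.0001
gripper_force: 0.0
```

```bash
python3 - <<'E'
from h import *
import pickle
o=env.observe();print({k:np.round(o[k],4).tolist() for k in("time_s","position","tool_rot","ft_force","grip_width")})
d=viewer.get_image("wrist");pickle.dump(d,open("w.pkl","wb"))
cv2.imwrite("pics/w.png",d["img"][:,:,::-1])
v,u=np.mgrid[0:420,0:560]
R,_=cv2.Rodrigues(np.array(d["rvec"],float));t=np.array(d["tvec"],float).ravel()
p=cv2.undistortPoints(np.stack([u,v],-1).reshape(-1,1,2).astype(float),np.array(d["camera_matrix"]),np.array(d["distortion"],float)).reshape(-1,2)
z=d["depth"].ravel();P=(np.c_[p,np.ones(len(p))]*z[:,None]-t)@R
a=np.radians(72.9);e=np.array([np.cos(a),np.sin(a)]);f=np.array([np.sin(a),-np.cos(a)])
q=P[:,:2]-[.542,-.0985];s=q@e;w=q@f
ok=(z>0)&(abs(w)<.06)&(P[:,2]>.0)&(P[:,2]<.15)
for k in np.arange(-.2,.24,.006):
    m=ok&(abs(s-k)<.003)
    if m.sum()>5: print(round(k,3),m.sum(),np.round(np.percentile(P[m,2],[10,50,90]),4),end=" | ")
E
```

```text
{'time_s': 2.0, 'position': [0.5766, 0.0149, 0.1802], 'tool_rot': [[0.2956, 0.9553, -0.0008], [0.9553, -0.2956, -0.0002], [-0.0004, -0.0007, -1.0]], 'ft_force': [0.1723, 0.1816, 0.7498], 'grip_width': 0.0001}
-0.014 8 [0.0885 0.0892 0.0902] | -0.008 36 [0.091  0.0926 0.0932] | -0.002 63 [0.0937 0.0946 0.0954] | 0.004 68 [0.0924 0.0936 0.0944] | 0.01 45 [0.0909 0.0917 0.0929] | 0.046 319 [0.0002 0.0008 0.0924] | 0.052 535 [0.0003 0.0018 0.0944] | 0.058 882 [0.0002 0.0932 0.0945] | 0.064 777 [0.001  0.0917 0.0933] | 0.07 901 [0.0831 0.0869 0.0899] | 0.076 632 [0.0716 0.0774 0.082 ] | 0.094 186 [0.0827 0.0858 0.087 ] | 0.1 753 [0.0881 0.0903 0.0919] | 0.106 1006 [0.0921 0.0932 0.0941] | 0.112 1176 [0.0931 0.094  0.0948] | 0.118 1695 [0.0005 0.0931 0.0945] | 0.124 1783 [0.0005 0.0887 0.0913] | 0.13 1330 [0.0727 0.0816 0.0856] | 0.142 245 [0.0852 0.086  0.0869] | 0.148 1234 [0.0853 0.0861 0.087 ] | 0.154 1253 [0.0853 0.0861 0.087 ] | 0.16 1012 [0.0853 0.0862 0.0871] | 0.166 1262 [0.0854 0.0866 0.1312] | 0.172 1462 [0.0854 0.0866 0.131 ] | 0.178 1467 [0.0853 0.0864 0.1307] | 0.184 1389 [0.0853 0.0863 0.1307] | 0.19 1501 [0.0853 0.0863 0.1306] | 0.196 1486 [0.0852 0.0864 0.131 ] | 0.202 1574 [0.0854 0.0867 0.1312] | 0.208 1237 [0.0853 0.0862 0.0874] | 0.214 1502 [0.0853 0.0862 0.0871] | 0.22 1126 [0.0852 0.0861 0.087 ] | 0.232 65 [0.0001 0.0006 0.0013] | 0.238 442 [0.0001 0.0006 0.0013] |
```

View pics/w.png

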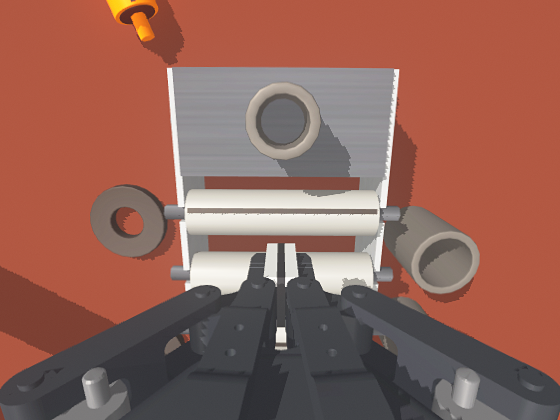

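The wrist view shows roller 1 at row ~212, the sleeve at (283,120) and the fingertip centred over the roller. Axis at s≈0.112, top at 0.094, confirming the text. Descending.

>>> drive_tool:
  series:
    - [[0.001, 0, 0.01], 0, 0]
    - [[0.001, 0, 0.03], 0, 0]
    - [[0.001, 0, 0.05], 0, 0]
    - [[0.001, 0, 0.065], 0, 0]
    - [[0.001, 0, 0.074], 0, 0]
    - [[0.001, 0, 0.079], 0, 0]
    - [[0.001, 0, 0.081], 0, 0]
    - [[0.001, 0, 0.0825], 0, 0]
    - [[0.001, 0, 0.0835], 0, 0]
    - [[0.001, 0, 0.0845], 0, 0]
    - [[0.001, 0, 0.0845], 0, 0]

```text
time_s: 3.15
position: [0.5773, 0.0164, 0.0959]
tool_rot: [[0.295, 0.955, 0.0], [0.955, -0.295, -0.0], [0.0, 0.0, -1.0]]
ft_force: [0.1, 0.4, 0.5]
grip_width: 0.0001
gripper_force: 0.0
```

>>> drive_tool:
  series:
    - [[0, 0, 0.0005], 0, 0]
    - [[0, 0, 0.001], 0, 0]
    - [[0, 0, 0.0015], 0, 0]
    - [[0, 0, 0.002], 0, 0]
    - [[0, 0, 0.002], 0, 0]

```text
time_s: 3.65
position: [0.5773, 0.0164, 0.094]
tool_rot: [[0.295, 0.955, 0.0], [0.955, -0.295, 0.0], [0.0, 0.0, -1.0]]
ft_force: [0.3, 0.2, 0.4]
grip_width: -0.0001
gripper_force: 0.7
```

>>> drive_tool:
  series:
    - [[0, 0, 0.0003], 0, 0]
    - [[0, 0, 0.0006], 0, 0]
    - [[0, 0, 0.0006], 0, 0]

```text
time_s: 3.95
position: [0.5774, 0.0165, 0.0938]
tool_rot: [[0.295, 0.955, 0.001], [0.955, -0.295, -0.0], [0.0, 0.001, -1.0]]
ft_force: [-2.1, 1.2, 5.1]
grip_width: -0.0003
gripper_force: 3.0
```

Contact at 5 N. Drag gently toward the stop.

>>> drive_tool:
  series:
    - [[-0.001, 0, 0.0002], 0, 0]
    - [[-0.003, 0, 0.0002], 0, 0]
    - [[-0.005, 0, 0.0002], 0, 0]
    - [[-0.007, 0, 0.0002], 0, 0]
    - [[-0.009, 0, 0.0002], 0, 0]
    - [[-0.011, 0, 0.0002], 0, 0]
    - [[-0.013, 0, 0.0002], 0, 0]
    - [[-0.015, 0, 0.0002], 0, 0]
    - [[-0.016, 0, 0.0002], 0, 0]
    - [[-0.016, 0, 0.0002], 0, 0]

```text
time_s: 4.95
position: [0.5725, 0.001, 0.0938]
tool_rot: [[0.295, 0.955, 0.001], [0.955, -0.295, -0.0], [0.0, 0.001, -1.0]]
ft_force: [-3.4, -0.1, 8.2]
grip_width: -0.0002
gripper_force: 3.8
```

```bash
python3 - <<'E'
from h import *
d=viewer.get_image("wrist")
cv2.imwrite("pics/w2.png",d["img"][100:350,100:460,::-1])
E
```

```text
(no output)
```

View pics/w2.png

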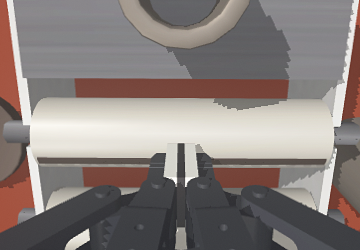

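The seam has moved from the roller's middle to near its stop-side edge (row ~160 of the crop), about 0.85 rad. I'll hop to roller 2 and do the same.

>>> drive_tool:
  series:
    - [[0, 0, -0.002], 0, 0]
    - [[0, 0, -0.005], 0, 0]
    - [[-0.01, 0, -0.006], 0, 0]
    - [[-0.024, 0, -0.006], 0, 0]
    - [[-0.036, 0, -0.006], 0, 0]
    - [[-0.04, 0, -0.005], 0, 0]
    - [[-0.04, 0, -0.0035], 0, 0]
    - [[-0.04, 0, -0.002], 0, 0]
    - [[-0.04, 0, -0.001], 0, 0]
    - [[-0.04, 0, -0.0005], 0, 0]
    - [[-0.04, 0, 0], 0, 0]
    - [[-0.041, 0, 0], 0, 0]
    - [[-0.043, 0, 0], 0, 0]
    - [[-0.045, 0, 0], 0, 0]
    - [[-0.047, 0, 0], 0, 0]
    - [[-0.049, 0, 0], 0, 0]
    - [[-0.051, 0, 0], 0, 0]
    - [[-0.053, 0, 0], 0, 0]
    - [[-0.055, 0, 0], 0, 0]
    - [[-0.056, 0, 0], 0, 0]

```text
time_s: 7.0
position: [0.556, -0.0521, 0.0938]
tool_rot: [[0.295, 0.956, 0.001], [0.956, -0.295, -0.0], [0.0, 0.001, -1.0]]
ft_force: [-2.7, 0.9, 7.7]
grip_width: -0.0001
gripper_force: 3.8
```

```bash
python3 - <<'E'
from h import *
d=viewer.get_image("wrist")
cv2.imwrite("pics/w3.png",d["img"][100:350,100:460,::-1])
E
```

```text
(no output)
```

View pics/w3.png

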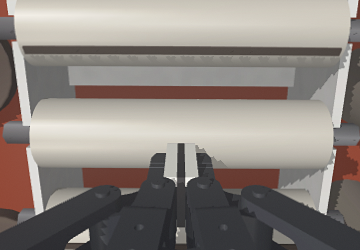

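Roller 1's seam has stayed rolled (row ~50). Roller 2's seam, which began on the stop side, has gone out of sight below, so it rolled too. On to roller 3, then 4.

>>> drive_tool:
  series:
    - [[0, 0, -0.002], 0, 0]
    - [[0, 0, -0.005], 0, 0]
    - [[-0.01, 0, -0.006], 0, 0]
    - [[-0.024, 0, -0.006], 0, 0]
    - [[-0.036, 0, -0.006], 0, 0]
    - [[-0.04, 0, -0.005], 0, 0]
    - [[-0.04, 0, -0.0035], 0, 0]
    - [[-0.04, 0, -0.002], 0, 0]
    - [[-0.04, 0, -0.001], 0, 0]
    - [[-0.04, 0, -0.0005], 0, 0]
    - [[-0.04, 0, 0], 0, 0]
    - [[-0.041, 0, 0], 0, 0]
    - [[-0.043, 0, 0], 0, 0]
    - [[-0.045, 0, 0], 0, 0]
    - [[-0.047, 0, 0], 0, 0]
    - [[-0.049, 0, 0], 0, 0]
    - [[-0.051, 0, 0], 0, 0]
    - [[-0.053, 0, 0], 0, 0]
    - [[-0.055, 0, 0], 0, 0]
    - [[-0.056, 0, 0], 0, 0]

```text
time_s: 9.05
position: [0.5395, -0.1056, 0.0938]
tool_rot: [[0.295, 0.956, 0.0], [0.956, -0.295, -0.0], [-0.0, 0.001, -1.0]]
ft_force: [-2.9, 0.5, 7.2]
grip_width: 0.0
gripper_force: 3.8
```

>>> drive_tool:
  series:
    - [[0, 0, -0.002], 0, 0]
    - [[0, 0, -0.005], 0, 0]
    - [[-0.01, 0, -0.006], 0, 0]
    - [[-0.024, 0, -0.006], 0, 0]
    - [[-0.036, 0, -0.006], 0, 0]
    - [[-0.04, 0, -0.005], 0, 0]
    - [[-0.04, 0, -0.0035], 0, 0]
    - [[-0.04, 0, -0.002], 0, 0]
    - [[-0.04, 0, -0.001], 0, 0]
    - [[-0.04, 0, -0.0005], 0, 0]
    - [[-0.04, 0, 0], 0, 0]
    - [[-0.041, 0, 0], 0, 0]
    - [[-0.043, 0, 0], 0, 0]
    - [[-0.045, 0, 0], 0, 0]
    - [[-0.047, 0, 0], 0, 0]
    - [[-0.049, 0, 0], 0, 0]
    - [[-0.051, 0, 0], 0, 0]
    - [[-0.053, 0, 0], 0, 0]
    - [[-0.055, 0, 0], 0, 0]
    - [[-0.056, 0, 0], 0, 0]

```text
time_s: 11.05
position: [0.5229, -0.1592, 0.0938]
tool_rot: [[0.295, 0.956, 0.0], [0.956, -0.295, -0.0], [-0.0, 0.0, -1.0]]
ft_force: [-3.4, 0.4, 8.4]
grip_width: -0.0002
gripper_force: 3.9
```

>>> drive_tool:
  series:
    - [[0, 0, -0.002], 0, 0]
    - [[0, 0, -0.005], 0, 0]
    - [[-0.01, 0, -0.006], 0, 0]
    - [[-0.024, 0, -0.006], 0, 0]
    - [[-0.036, 0, -0.006], 0, 0]
    - [[-0.04, 0, -0.005], 0, 0]
    - [[-0.04, 0, -0.0035], 0, 0]
    - [[-0.04, 0, -0.002], 0, 0]
    - [[-0.04, 0, -0.001], 0, 0]
    - [[-0.04, 0, -0.0005], 0, 0]
    - [[-0.04, 0, 0], 0, 0]
    - [[-0.041, 0, 0], 0, 0]
    - [[-0.043, 0, 0], 0, 0]
    - [[-0.045, 0, 0], 0, 0]
    - [[-0.047, 0, 0], 0, 0]
    - [[-0.049, 0, 0], 0, 0]
    - [[-0.051, 0, 0], 0, 0]
    - [[-0.053, 0, 0], 0, 0]
    - [[-0.055, 0, 0], 0, 0]
    - [[-0.056, 0, 0], 0, 0]

```text
time_s: 13.05
position: [0.5063, -0.2127, 0.0938]
tool_rot: [[0.295, 0.956, 0.0], [0.956, -0.295, -0.0], [-0.0, 0.0, -1.0]]
ft_force: [-3.0, 1.4, 7.5]
grip_width: 0.0
gripper_force: 3.8
```

>>> drive_tool:
  series:
    - [[0, 0, -0.002], 0, 0]
    - [[0, 0, -0.006], 0, 0]
    - [[0, 0, -0.02], 0, 0]
    - [[0, 0, -0.05], 0, 0]
    - [[0, 0, -0.09], 0, 0]
    - [[0, 0, -0.13], 0, 0]
    - [[-0.03, 0, -0.16], 0, 0]
    - [[-0.07, 0, -0.18], 0, 0]
    - [[-0.11, 0, -0.19], 0, 0]
    - [[-0.15, 0, -0.2], 0, 0]
    - [[-0.19, 0, -0.2], 0, 0]
    - [[-0.22, 0, -0.2], 0, 0]
    - [[-0.22, 0, -0.2], 0, 0]
    - [[-0.22, 0, -0.2], 0, 0]
    - [[-0.22, 0, -0.2], 0, 0]

```text
time_s: 14.55
position: [0.4419, -0.4221, 0.2932]
tool_rot: [[0.294, 0.956, 0.0], [0.956, -0.294, 0.0], [0.0, 0.0, -1.0]]
ft_force: [0.2, 0.3, 0.7]
grip_width: 0.0003
gripper_force: 0.0
```

```bash
python3 - <<'E'
from h import *
o=env.observe();print(o["time_s"],o["position"],np.abs(o["qvel"]).max(),o["ft_force"])
d=viewer.get_image("scene")
c=d["img"][155:290,130:335,::-1]
cv2.imwrite("pics/c2.png",cv2.resize(c,None,fx=3.9,fy=3.9,interpolation=cv2.INTER_CUBIC))
E
```

```text
14.55 [ 0.44185183 -0.4221147   0.29319844] 0.46364177405347995 [0.23888593 0.31835809 0.7147124 ]
```

View pics/c2.png

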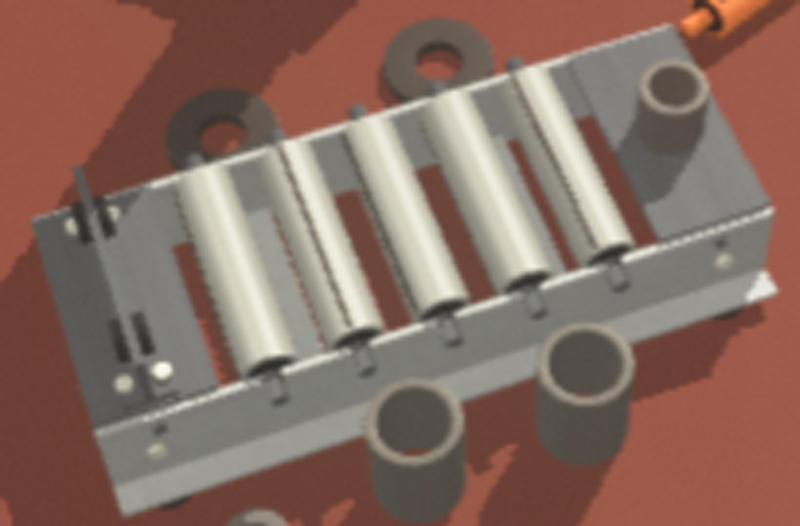

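All five seams have shifted toward the stop by comparable amounts (those on rollers 2 and 5 are now out of sight). The axles, sleeve and rings in view are where they were, and the arm is clear.

```bash
python3 -c "
from rig import env
print(env.close_job())"
```

```text
the job is handed in; nothing more can be done
None
```

I rolled all five rollers, in order from the sleeve, about 0.8 rad towards the end stop at roughly 8 N, left the rest of the bench untouched, and handed the job in at about 15 s; the hand-in returned no verdict.

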